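Set up a photometer reading: load the long cell, shut the lid, dial 500 nm

ROBOT

A 6-joint arm with a two-finger parallel gripper is mounted at the origin on the work surface. World frame = base frame: x ahead of the robot, y to its left, z up, the work surface at z = 0. Lengths are in mm, angles in rad, forces in N, time in s.
With the tool pointing down it reaches from about 275 to 750 mm from the base axis. Payload 10.2 kg.
Tool frame: the origin (TCP) lies on the front face of the gripper's body, between the roots of the fingers; the fingertips stand 73 mm ahead of it and the grasp point (between the pads) lies 54 mm ahead of it; z points along the fingers, y is the line along which they close (so a half turn about z gives the same grasp; the last joint's range is limited). The gripper opens to 85 mm and grips with 20 to 120 N. Pads are 22 mm wide; open, the fingers measure 114 mm over their backs; the gripper's body (76 mm by 85 mm) begins 54 mm behind the grasp point. The pads swing forward as they close: fully open they stand 13 mm farther back than shut.
Start: joints at [1.079, 0.313, 1.498, -0, 1.331, -0.223], TCP at [139.44, 506.15, 303.894] pointing down, gripper open.
Joint ranges: [-2.94, 2.94], [-0.97, 2.17], [0.19, 2.56], [-1.23, 4.37], [0.02, 3.11], [-2.88, 2.88]. Speed limits (rad/s): [2.39, 2.39, 3.01, 3.14, 3.14, 3.14].

INTERFACE

Orientations are given as a unit quaternion [w, x, y, z].
In Python, from rig import * gives the robot as it stands.
- The arm moves only by the tool step_arm, never from a script. Its argument "plan" is a list of rows, each an object with "offset": the shift along the tool's x, y, z in cm, a list of three; "rot": the turn, a rotation vector about the tool's x, y, z in degrees, a list of three; "gripper": the finger opening in cm, from 0 to 8.54. In form: [{"offset": [x, y, z], "rot": [wx, wy, wz], "gripper": gripper}, ...]. A call has 1 to 12 rows; each row is the pose to reach, as a shift and turn from the pose commanded when the call began, along the tool's axes at that moment; what a row does not reach only later rows make up. A row lasts 1/10 s, in which the tool goes at most 50 mm and 8.59 degrees, less where a joint would pass 70% of its speed; a pose out of reach is approached as far as the arm can. A call with a gripper value outside its range is refused whole. The fingers move at their own pace and stop on an object; "squeeze" is the grip in N (left out, the last holds). Time passes only in rows, so rows that repeat a pose let the fingers close. It gives the time, the measured TCP pose, the force, the opening and the grip force at its end, in the units of the state.
- sense(): the state, without advancing time (a new reading comes with each control period).
- capture(name): name is "scene" or "top"; returns a dict with "color" (480x640x3 uint8, red, green, blue), "depth" (480x640 float32, mm along the optical axis (not along the pixel's ray), 0 where there is no reading), "vertical_fov" (degrees; the focal length in pixels is half the picture's height over the tangent of half this angle, whatever the lens; pixels are square), "cx", "cy" (the principal point, pixels), "rvec" (rotation vector, rad) and "tvec" (3), from world to camera coordinates, as OpenCV has them. Camera axes: x right, y down, z forward; pixel columns grow to the right and rows downward; lengths in mm; the calibration is good to about 2 mm. A picture is of the moment at which its call begins.
- finish_job(): hands the job in; it is judged then, once.
The state is a dict: "time_s": time; "joints": joint angles; "dq": joint speeds; "tau": joint torques, N m; "eef_pos": TCP position; "ee_rot": TCP orientation; "force": force on the tool from outside, world axes, zero at the start; "wrist_torque": the same for the moment, N m; "grip_width": opening from 0.0 (shut) to 1.0 (fully open); "grip_force": force on a finger pad.
Only numpy, scipy, OpenCV 4.12 (cv2) and the standard library are available. Lean on these libraries where they do the work, as an engineer would, in place of code of your own. Each camera call takes 0.05 s, during which the arm holds its last target. There are 200 camera calls.

TASK

Get the photometer ready for a reading at 500 nm: lay the blue-capped cell in the holder inside the open sample well (set it down, do not drop it), swing the lid fully shut, and turn the wavelength knob until 500 stands in the dial window with its long mark under the red hairline, to within half a small division. Leave the white-capped cell in its rack and do not disturb the flask or the amber bottle.

Things in the scene. Friction and masses are not known exactly. Their poses are not given: they have to be found in the camera images.
- photometer: Fixed bench photometer, light grey, 320 (x) x 420 (y) x 120 mm. Origin: centre of its underside; x points from its sloping keypad front to its back, y to the operator's left, z up. Flat deck 120 mm up, from x = -85 to +160 mm. Left half: sample well with dark lid; right half: knob and dial window.
- holder (a point): Where the middle of a properly laid cell lies, in the sample well 77 mm above the bench; axes as the photometer's, cell along y. Two aluminium V supports (90 degrees, 8 mm thick, arms 16 mm each way in x) at y = -25 and +25 mm; fingers fit between. Cell caps hang outside them with 8 mm play each way. Well opening: 70 mm each way in x, 75 mm in y; its floor is 27 mm below this point.
- lid (a joint): Angle of the sample well's dark lid, rad: 0 fully shut (flat on the deck), 1.57 upright, 1.95 its stop. It starts open, near upright. Its hinge lies along the photometer's x at the left side of the well. Stiff hinge without latch: the lid stays at any angle and takes 2 to 4 N at its free edge to swing.
- lid_hinge (a point): Middle of the lid's hinge line, 122 mm above the bench, 85 mm to the left (+y) of the holder; axes as the photometer's. The lid is a plate 156 mm long along the hinge, 168 mm from hinge to free edge, 12 mm thick; its outer face lies 12 mm out from the hinge line. Shut, it reaches from the hinge towards the photometer's -y.
- lid_edge (a point): Top of the grip lip on the lid's outer face near the free edge, 160 mm from the hinge, 11 mm proud of the face; the lip is 80 mm long along the hinge direction and 10 mm wide. Moves with the lid.
- dial (a joint): Angle of knob and scale, rad; grows as the knob turns clockwise seen from above. 0 puts 400 under the hairline, each 50 nm more is 0.785: 450 at 0.785, 500 at 1.571, 550 at 2.356, 600 at 3.142, 650 at 3.927, 700 at 4.712. Small marks every 10 nm (0.157). Stops at -0.06 and 4.78. Friction 0.06 N m; stays where left.
- knob_grip (a point): On the knob's vertical axis at the height to grip, 145 mm above the bench; fixed to the photometer. Round ribbed black knob, 42 mm in diameter, from the deck (120 mm) up to 157 mm above the bench; it may be gripped in any direction.
- window (a point): Centre of the dial window in the deck (32 mm in x, 48 mm in y), 71 mm from the knob axis on the operator's (-x) side. In it shows a white disc, 9 mm down, with black numbers 400, 450 ... 700, 14 mm high, upright to an operator at the keypad and growing to the right. Each number's long mark stands just below it; a red hairline crosses mid-window along x.
- cell_mid (a point): Centre of the blue-capped long cell: round glass tube 24 mm in diameter, 100 mm long over its end caps (31 mm in diameter, 13 mm long), lying along its own y; about 90 g. It starts in either place of the green rack, centre 45 mm above the bench. Either end may go either way.
- spare_mid (a point): Centre of the white-capped long cell, same shape, in the rack's other place. Leave it there.
- rack: Fixed green rack, 150 (x) x 110 (y) x 10 mm, with white V supports for two cells lying along its y, 75 mm apart in x; supports 25 mm either side of a cell's middle. Origin: centre of its underside.
- flask: Conical glass flask with black cap, 84 mm in diameter, 140 mm high, loose, standing; origin at the centre of its underside. Bystander.
- amber: Amber bottle with paper label, 68 mm in diameter, 150 mm high, loose, standing; origin at the centre of its underside. Bystander.
Not all that is in view belongs to the job. Leave any black or yellow look-alike of the part that bears cell_mid alone.

How it is judged (in metres and radians):
At the end, for the whole second after the job is handed in: Blue-capped cell rests in the holder's V supports (middle within 4 mm across, 11 mm along, 3 mm up, 4 mm down; 0.08 rad), lid below 0.04 rad, dial at 500 nm within 5 nm (1.571 +- 0.08 rad), white-capped cell within 15 mm and flask and bottle within 30 mm of their starts, standing (x of cell_mid in the frame of holder between -0.004 and 0.004 m and y of cell_mid in the frame of holder between -0.011 and 0.011 m and z of cell_mid in the frame of holder between -0.004 and 0.003 m and angle between the y axis of cell_mid and the y axis of holder, either way round below 0.08 rad and value of joint lid below 0.04 rad and value of joint dial between 1.491 and 1.651 rad and distance of spare_mid from where it was at the start of the episode below 0.015 m and distance of each of flask, amber from where it was at the start of the episode below 0.03 m and angle between each of flask, amber's own z axis and vertical below 0.2 rad); the robot touches nothing.
It fails at once if the blue-capped cell is dropped (falls free faster than 0.6 m/s, a fall of about 20 mm) (contact force between the fingers and cell below 0.05 N and linear speed of cell above 0.6 m/s).
It fails at once if the white-capped cell is taken or knocked out of its place (moved 30 mm) (distance of spare_mid from where it was at the start of the episode above 0.03 m).
It fails at once if the flask is tipped or pushed away (angle between flask's own z axis and vertical above 0.5 rad or distance of flask from where it was at the start of the episode above 0.05 m).
It fails at once if the amber bottle is tipped or pushed away (angle between amber's own z axis and vertical above 0.5 rad or distance of amber from where it was at the start of the episode above 0.05 m).
It also fails if it takes over 72 s, if anything falls off the work surface, if the arm or the gripper's body presses on something with over 40 N, if the wrist force passes 120 N, or if a joint passes its speed limit or range.

## Working session

There is one attempt and no reset: what is moved stays moved. The work goes in short steps, Python scripts to look and compute and a tool call to move; the robot and the scene stay as the last step left them, time stands still between calls to the robot, and variables do not carry over. Pictures are saved under pics/ and viewed, at most 10 in all, crops included, and the job is handed in when it is done.

Besides the shell and the picture viewer there is one more tool, called after "Call:" in YAML: its name, and indented under it one key for each argument. step_arm: Moves the arm, as the interface text tells. Its arguments: {"type":"object","properties":{"plan":{"type":"array"},"squeeze":{"type":"number"}},"required":["plan"]}

```bash
mkdir -p pics; cat > h.py <<'E'
from rig import *
import numpy as np, cv2
from scipy.spatial.transform import Rotation as R
def cap(n):
    c=capture(n); c['f']=240/np.tan(np.radians(c['vertical_fov'])/2); c['R']=cv2.Rodrigues(np.array(c['rvec'],float))[0]; c['t']=np.array(c['tvec'],float).ravel(); return c
def px(c,u,v,z=None):
    r=np.array([(u-c['cx'])/c['f'],(v-c['cy'])/c['f'],1.]); o=-c['R'].T@c['t']; d=c['R'].T@r
    if z is None:
        k=c['depth'][int(round(v)),int(round(u))]
    else: k=(z-o[2])/d[2]
    return o+d*k
def proj(c,p):
    q=c['R']@np.array(p,float)+c['t']; return c['f']*q[0]/q[2]+c['cx'],c['f']*q[1]/q[2]+c['cy']
def save(c,name,box=None,s=1):
    im=c['color'][:,:,::-1]
    if box: im=im[box[1]:box[3],box[0]:box[2]]
    cv2.imwrite('pics/'+name,cv2.resize(im,None,fx=s,fy=s,interpolation=cv2.INTER_CUBIC))
E
python3 - <<'E'
from h import *
import pickle
for n in('scene','top'):
    c=cap(n); save(c,n+'0.png'); pickle.dump(c,open(n+'.pkl','wb')); print(n,c['vertical_fov'],c['cx'],c['cy'],-c['R'].T@c['t'],c['R'][2])
s=sense();print(s)
E
```

```text
scene 45.518816239160095 304.7926114160296 240.4361987597307 [1374.27066508  812.62012523  939.16692696] [-0.57719695 -0.57332593 -0.58149898]
top 49.3000177654048 317.82617273301406 244.81580358344934 [ 241.6300176   -15.10463797 1411.18118792] [ 0.22270338  0.01580211 -0.97475817]
{'time_s': 0.1, 'joints': array([ 1.07857541e+00,  3.13394514e-01,  1.49837241e+00, -1.28927339e-05,
        1.33100641e+00, -2.23381218e-01]), 'dq': array([-0.00099014, -0.00231654, -0.00251505, -0.00057516,  0.00015656,
        0.00132122]), 'tau': array([ 1.95859669e-03, -4.12904048e+01, -2.60139048e+01, -2.10506068e-04,
        3.11216267e-03,  4.99083194e-05]), 'eef_pos': array([139.37734639, 506.00270444, 303.38776262]), 'ee_rot': array([-2.00882380e-04,  1.34013872e-01,  9.90979280e-01, -5.55147913e-04]), 'force': array([ 0.2968799 , -0.32577362,  0.06704263]), 'wrist_torque': array([-0.03120338, -0.03472222, -0.01498453]), 'grip_force': 0.0, 'grip_width': 1.0014018250924845}
```

View pics/scene0.png

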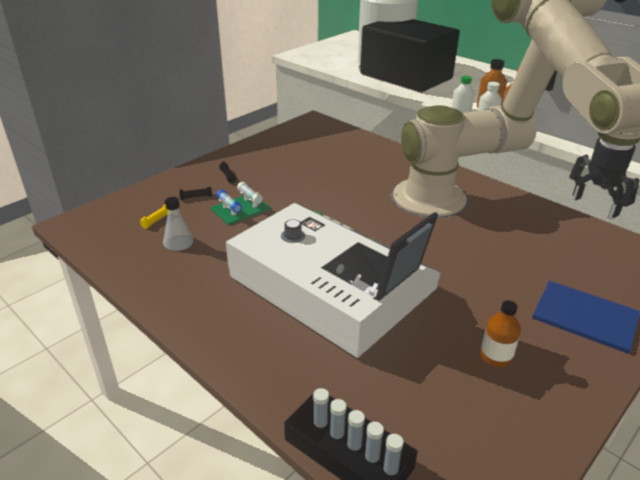

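View pics/top0.png

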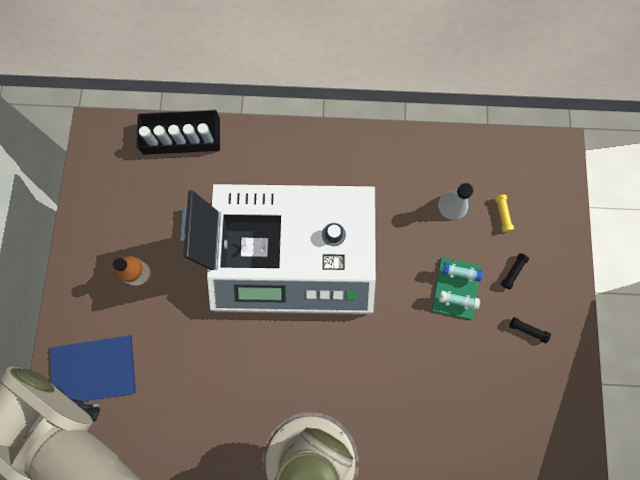

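The top picture shows the photometer with its knob at (333,233), window at (333,262), well at (251,242) and lid at (201,230). Things that could be taken for the wanted cell: blue-capped (462,271), white-capped (460,300), black look-alikes (515,271) and (530,329), yellow (504,213). I choose the blue-capped one at (462,271) and check it in a close crop.

```bash
python3 - <<'E'
import pickle
from h import *
c=pickle.load(open('top.pkl','rb'))
im=c['color'][:,:,::-1]
a=cv2.resize(im[250:330,420:500],None,fx=5,fy=5,interpolation=cv2.INTER_CUBIC)
b=cv2.resize(im[180:320,180:380],None,fx=4,fy=4,interpolation=cv2.INTER_CUBIC)
cv2.imwrite('pics/rack.png',a); cv2.imwrite('pics/phot.png',b)
E
```

```text
(no output)
```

View pics/rack.png

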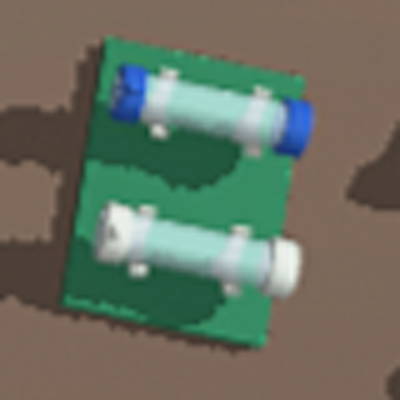

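View pics/phot.png

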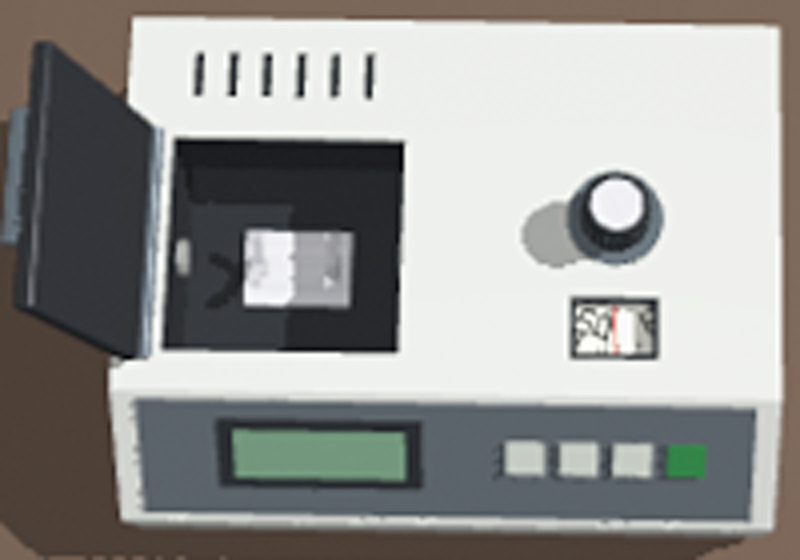

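The rack crop shows the blue caps at (129,93) and (297,127), white caps at (116,233) and (285,266); all match the description. The photometer crop shows the well corners (175,140), (405,142), (398,352), (163,350), knob cap (617,203), and the window centre (615,328) with a number just left of the hairline.

```bash
python3 - <<'E'
import pickle
from h import *
np.set_printoptions(precision=1,suppress=True)
c=pickle.load(open('top.pkl','rb')); s=pickle.load(open('scene.pkl','rb'))
P=lambda u,v,z:px(c,180+u/4,180+v/4,z)
D={k:P(*v,120) for k,v in dict(bl=(133,17),br=(780,27),fr=(780,403),fl=(112,390),w1=(175,140),w2=(405,142),w3=(398,352),w4=(163,350),win=(615,328)).items()}
for k in D: print(k,D[k])
print('size',np.linalg.norm(D['bl']-D['br']),np.linalg.norm(D['br']-D['fr']))
y=(D['bl']-D['br']); print('yaw',np.degrees(np.arctan2(-y[0],y[1])))
for a,b in(('w1','w2'),('w4','w3')):
  y=D[a]-D[b];print('yaw',np.degrees(np.arctan2(-y[0],y[1])),np.linalg.norm(y))
print('well',sum(D[k] for k in('w1','w2','w3','w4'))/4)
print('knob',P(617,203,157))
Q=lambda u,v,z:px(c,420+u/5,250+v/5,z)
for n,a,b in(('blue',(129,93),(297,127)),('white',(116,233),(285,266))):
  p,q=Q(*a,52),Q(*b,52);d=p-q;print(n,p,q,(p+q)/2,np.linalg.norm(d),np.degrees(np.arctan2(-d[0],d[1])))
# point cloud: deck height & checks
print('depths deck',px(c,300,215),px(c,333,231),px(c,462,270))
# deck mask from depth
v,u=np.mgrid[0:480,0:640]
def cloud(c):
  k=c['depth'];r=np.stack([(u-c['cx'])/c['f'],(v-c['cy'])/c['f'],np.ones_like(k)],-1)*k[...,None]
  return (r-c['t'])@c['R']
for cc in(c,s):
  W=cloud(cc);m=(abs(W[...,2]-120)<6)&(W[...,0]>200)&(W[...,0]<700)&(abs(W[...,1])<350)&(cc['depth']>0)
  p=W[m][:,:2].astype(np.float32);print(len(p),W[m][:,2].mean(),cv2.minAreaRect(p))
  m=(W[...,2]>148)&(W[...,2]<166)&(np.hypot(W[...,0]-D['win'][0]-70,W[...,1]-D['win'][1])<45)&(cc['depth']>0)
  print('knobtop',W[m].mean(0),m.sum(),(W[m].max(0)+W[m].min(0))/2)
  h=cv2.cvtColor(cc['color'],cv2.COLOR_RGB2HSV)
  m=(h[...,0]>100)&(h[...,0]<130)&(h[...,1]>150)&(W[...,2]>30)&(W[...,2]<75)&(W[...,1]<-150)
  print('blue',W[m].mean(0),m.sum(),cv2.minAreaRect(W[m][:,:2].astype(np.float32)))
  # lid
  m=(W[...,2]>140)&(W[...,1]>120)&(W[...,1]<330)&(W[...,0]>250)&(W[...,0]<650)&(cc['depth']>0)
  print('lid',m.sum(),W[m].min(0),W[m].max(0)); i=np.argmax(np.where(m,W[...,2],0)); print(W.reshape(-1,3)[i])
E
```

```text
bl [685.3 285.8 120. ]
br [ 698.3 -134.9  120. ]
fr [ 451.7 -141.   120. ]
fl [439.8 275.9 120. ]
w1 [603.6 251.  120. ]
w2 [609.2 103.4 120. ]
w3 [472.5  98.9 120. ]
w4 [466.6 246.4 120. ]
win [494.3 -36.3 120. ]
size 420.9380871842781 246.6546016871308
yaw 1.7696824509934284
yaw 2.202466734014139 147.78179283026762
yaw 2.255469489649801 147.55890465016583
well [538.  174.9 120. ]
knob [565.8 -33.6 157. ]
blue [ 504.  -333.1   52. ] [ 490.1 -421.    52. ] [ 497.1 -377.1   52. ] 89.04418677616279 -9.000795826545222
white [ 429.6 -325.9   52. ] [ 416.6 -413.4   52. ] [ 423.1 -369.6   52. ] 88.40885993155705 -8.442382771504398
depths deck [613.6  55.5 117.4] [565.9 -30.6 153.7] [ 501.9 -375.    54.3]
11729 119.93370367745902 ((566.01171875, -34.64263916015625), (265.4442138671875, 638.063232421875), 1.8948981761932373)
knobtop [565.2 -31.4 157. ] 232 [565.6 -31.8 156.3]
blue [ 497.1 -371.8   56.7] 103 ((498.11663818359375, -374.3634948730469), (99.35413360595703, 29.44770622253418), 81.31243133544922)
lid 2086 [457.7 263.5 140.2] [614.2 315.2 292.1]
[549.1 297.2 292.1]
8193 119.44314663322633 ((571.6159057617188, -33.4578857421875), (255.94412231445312, 636.7200317382812), 1.3471235036849976)
knobtop [571.7 -28.4 155.6] 168 [569.1 -30.5 154.4]
blue [ 506.8 -368.9   55.2] 47 ((503.8577880859375, -375.92523193359375), (99.73672485351562, 22.036998748779297), 81.87686157226562)
lid 2070 [459.8 269.8 140. ] [619.2 315.  288.3]
[509.2 293.2 288.3]
```

```bash
cat >> h.py <<'E'
def go(x,y,z,yaw=None,ref=None):
    """offset cm / rot deg from present pose to TCP world (mm), closing axis at yaw deg (mod 180), tool down"""
    s=sense(); q=s['ee_rot']; T=R.from_quat([q[1],q[2],q[3],q[0]]); m=T.as_matrix()
    o=m.T@(np.array([x,y,z])-s['eef_pos'])/10
    cy=np.degrees(np.arctan2(m[1,1],m[0,1])); w=0 if yaw is None else (yaw-cy+90)%180-90
    a=np.radians(cy+w); Y=np.array([np.cos(a),np.sin(a),0]);Z=np.array([0,0,-1.]); G=np.c_[np.cross(Y,Z),Y,Z]
    rv=R.from_matrix(m.T@G).as_rotvec(degrees=True)
    print('offset',o.round(2),'rot',rv.round(2),'yaw now',round(cy,1),'pos',s['eef_pos'].round(1),'j',s['joints'].round(2),'F',s['force'].round(1),'t',s['time_s'],'g',round(s['grip_width']*85,1),s['grip_force'])
E
python3 - <<'E'
import pickle
from h import *
np.set_printoptions(precision=1,suppress=True)
c=pickle.load(open('top.pkl','rb')); s=pickle.load(open('scene.pkl','rb'))
go(498,-377,230,-8.8)
print('holder?',px(c,180+298/4,180+268/4,77),'flask',px(c,453,210,0),'scene knob',px(s,293,226,157))
# triangulate blue caps
def blobs(c,box):
  h=cv2.cvtColor(c['color'],cv2.COLOR_RGB2HSV);m=((h[...,0]>100)&(h[...,0]<130)&(h[...,1]>150)&(h[...,2]>60)).astype(np.uint8)
  M=np.zeros_like(m);x0,y0,x1,y1=box;M[y0:y1,x0:x1]=m[y0:y1,x0:x1]
  n,_,st,ce=cv2.connectedComponentsWithStats(M);return [(st[i,4],ce[i]) for i in range(1,n) if st[i,4]>5]
A=blobs(c,(430,250,500,290));B=blobs(s,(205,180,260,225));print(A,B)
Pm=lambda c:np.array([[c['f'],0,c['cx']],[0,c['f'],c['cy']],[0,0,1]])@np.c_[c['R'],c['t']]
for a in A:
  for b in B:
    X=cv2.triangulatePoints(Pm(c),Pm(s),a[1].astype(float),b[1].astype(float)).ravel();print((X/X[3])[:3], px(c,*a[1],45),px(s,*b[1],45))
w=lambda c,x,y,z: (int(proj(c,(x,y,z))[0]),int(proj(c,(x,y,z))[1]))
ims=[]
for cc,(u,v) in((c,(333,262)),(s,w(s,494,-36,115))):
  ims.append(cv2.resize(cc['color'][v-18:v+18,u-20:u+20,::-1],(400,360),interpolation=cv2.INTER_CUBIC))
cv2.imwrite('pics/win0.png',np.hstack(ims))
E
```

```text
offset [-58.  -75.6   7.4] rot [-0.1  0.  83.4] yaw now 74.6 pos [139.4 506.  303.4] j [ 1.1  0.3  1.5 -0.   1.3 -0.2] F [ 0.3 -0.3  0.1] t 0.1 g 85.1 0.0
holder? [532.7 171.7  77. ] flask [ 682.3 -366.4    0. ] scene knob [574.8 -21.7 157. ]
[(np.int32(56), array([445.8, 268.3])), (np.int32(48), array([478.7, 275.3]))] [(np.int32(20), array([219.1, 192.8])), (np.int32(27), array([234.4, 204.4]))]
[ 522.2 -348.1   85.9] [ 506.2 -334.6   45. ] [ 490.8 -431.5   45. ]
[ 506.9 -335.1   51.8] [ 506.2 -334.6   45. ] [ 501.1 -346.3   45. ]
[ 493.6 -422.9   48.8] [ 491.7 -421.3   45. ] [ 490.8 -431.5   45. ]
[ 479.3 -410.8   14.7] [ 491.7 -421.3   45. ] [ 501.1 -346.3   45. ]
```

View pics/win0.png

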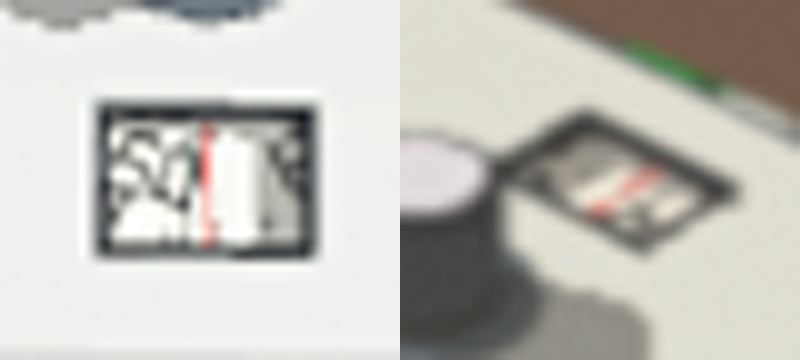

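The window shows digits "50" just left of the hairline, and a further number at its right edge. The blue cell triangulates to about (499,-378), yaw -9 degrees, and a spacing of 89 mm fits the 87 expected between caps. I move over it now.

Call:
step_arm:
  plan:
    - {"offset":[-29,-37.8,0],"rot":[0,0,42],"gripper":5.2}
    - {"offset":[-29,-37.8,0],"rot":[0,0,42],"gripper":5.2}
    - {"offset":[-29,-37.8,0],"rot":[0,0,42],"gripper":5.2}
    - {"offset":[-29,-37.8,0],"rot":[0,0,42],"gripper":5.2}
    - {"offset":[-29,-37.8,0],"rot":[0,0,42],"gripper":5.2}
    - {"offset":[-29,-37.8,0],"rot":[0,0,42],"gripper":5.2}
    - {"offset":[-29,-37.8,0],"rot":[0,0,42],"gripper":5.2}
    - {"offset":[-29,-37.8,0],"rot":[0,0,42],"gripper":5.2}
    - {"offset":[-29,-37.8,0],"rot":[0,0,42],"gripper":5.2}
    - {"offset":[-29,-37.8,0],"rot":[0,0,42],"gripper":5.2}
    - {"offset":[-29,-37.8,0],"rot":[0,0,42],"gripper":5.2}
    - {"offset":[-29,-37.8,0],"rot":[0,0,42],"gripper":5.2}

```text
time_s: 1.3
eef_pos: [318.5, 64.7, 303.7]
ee_rot: [-0.0, 0.481, 0.877, -0.0]
force: [0.0, 0.8, 0.1]
grip_width: 0.614
grip_force: 0.0
```

```bash
python3 -c "
from h import *
go(499,-378,200,-9)"
```

```text
offset [-47.04  -8.57  10.34] rot [-4.000e-02 -3.000e-02  4.151e+01] yaw now 32.5 pos [318.5  64.7 303.7] j [-0.17 -0.15  2.01  0.    1.29 -0.73] F [0.  0.8 0.1] t 1.3 g 52.2 0.0
```

Call:
step_arm:
  plan:
    - {"offset":[-47,-8.6,6],"rot":[0,0,41.5],"gripper":5.2}
    - {"offset":[-47,-8.6,6],"rot":[0,0,41.5],"gripper":5.2}
    - {"offset":[-47,-8.6,6],"rot":[0,0,41.5],"gripper":5.2}
    - {"offset":[-47,-8.6,6],"rot":[0,0,41.5],"gripper":5.2}
    - {"offset":[-47,-8.6,6],"rot":[0,0,41.5],"gripper":5.2}
    - {"offset":[-47,-8.6,6],"rot":[0,0,41.5],"gripper":5.2}
    - {"offset":[-47,-8.6,6],"rot":[0,0,41.5],"gripper":5.2}
    - {"offset":[-47,-8.6,6],"rot":[0,0,41.5],"gripper":5.2}
    - {"offset":[-47,-8.6,6],"rot":[0,0,41.5],"gripper":5.2}
    - {"offset":[-47,-8.6,6],"rot":[0,0,41.5],"gripper":5.2}
    - {"offset":[-47,-8.6,10.3],"rot":[0,0,41.5],"gripper":5.2}
    - {"offset":[-47,-8.6,10.3],"rot":[0,0,41.5],"gripper":5.2}

```text
time_s: 2.5
eef_pos: [499.1, -375.0, 195.3]
ee_rot: [-0.005, 0.759, 0.651, -0.0]
force: [-1.2, 0.8, -0.5]
grip_width: 0.606
grip_force: 0.0
```

```bash
python3 -c "
from h import *
go(499,-378,100,-9)"
```

```text
offset [-0.37  0.12  9.53] rot [-0.47 -0.39  0.18] yaw now -8.8 pos [ 499.1 -375.   195.3] j [-0.83  0.63  1.31  0.    1.22 -0.68] F [-1.2  0.8 -0.5] t 2.5 g 51.5 0.0
```

Call:
step_arm:
  plan:
    - {"offset":[0,0,4],"rot":[0,0,0],"gripper":5.2}
    - {"offset":[0,0,7],"rot":[0,0,0],"gripper":5.2}
    - {"offset":[0,0,9],"rot":[0,0,0],"gripper":5.2}
    - {"offset":[0,0,10.1],"rot":[0,0,0],"gripper":5.2}
    - {"offset":[0,0,10.1],"rot":[0,0,0],"gripper":5.2}
    - {"offset":[0,0,10.1],"rot":[0,0,0],"gripper":5.2}

```text
time_s: 3.1
eef_pos: [500.2, -377.4, 101.6]
ee_rot: [0.001, 0.76, 0.65, 0.0]
force: [-0.1, 0.0, 0.2]
grip_width: 0.609
grip_force: 0.0
```

```bash
python3 -c "
from h import *
go(499,-378,100,-9)
c=cap('top');save(c,'rack1.png',(410,230,510,330),5)"
```

```text
offset [-0.08 -0.11  0.16] rot [0.09 0.07 0.15] yaw now -8.9 pos [ 500.2 -377.4  101.6] j [-0.83  0.74  1.38  0.    1.02 -0.68] F [-0.1  0.   0.2] t 3.1 g 51.8 0.0
```

View pics/rack1.png

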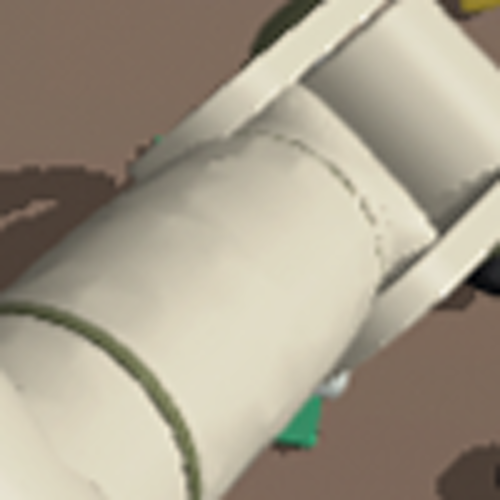

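The arm hides the rack in this view; only a white cap at (335,380) shows. I grip with a light squeeze.

Call:
step_arm:
  plan:
    - {"offset":[0,0,0.2],"rot":[0,0,0],"gripper":3.5}
    - {"offset":[0,0,0.2],"rot":[0,0,0],"gripper":1.8}
    - {"offset":[0,0,0.2],"rot":[0,0,0],"gripper":1.8}
    - {"offset":[0,0,0.2],"rot":[0,0,0],"gripper":1.8}
    - {"offset":[0,0,0.2],"rot":[0,0,0],"gripper":1.8}
    - {"offset":[0,0,0.2],"rot":[0,0,0],"gripper":1.8}
    - {"offset":[0,0,0.2],"rot":[0,0,0],"gripper":1.8}
  squeeze: 30

```text
time_s: 3.85
eef_pos: [499.1, -377.6, 98.5]
ee_rot: [-0.0, 0.76, 0.65, -0.0]
force: [-4.8, 2.4, 5.9]
grip_width: 0.271
grip_force: 29.3
```

```bash
python3 - <<'E'
import pickle
from h import *
np.set_printoptions(precision=1,suppress=True,linewidth=180)
v,u=np.mgrid[0:480,0:640]
for n in('top','scene'):
  c=pickle.load(open(n+'.pkl','rb'));k=c['depth'];W=(np.stack([(u-c['cx'])/c['f'],(v-c['cy'])/c['f'],np.ones_like(k)],-1)*k[...,None]-c['t'])@c['R']
  a=np.radians(2);d=W[...,:2]-np.array([538,175]);X=d[...,0]*np.cos(a)+d[...,1]*np.sin(a);Y=-d[...,0]*np.sin(a)+d[...,1]*np.cos(a)
  m=(abs(X)<60)&(abs(Y)<62)&(k>0)&(W[...,2]<110)
  print(n,np.histogram(W[m][:,2],bins=np.arange(30,115,5)))
  t=m&(W[...,2]>56)&(W[...,2]<95)
  print(t.sum(),X[t].min(),X[t].max(),Y[t].min(),Y[t].max());
  print(np.histogram(Y[t],bins=np.arange(-60,61,5))[0]);print(np.histogram(X[t],bins=np.arange(-60,61,5))[0])
E
```

```text
top (array([  0,  20, 434, 983, 371,  19,  21,  30,  28,   9,   0,   0,   0,   0,   0,   0]), array([ 30,  35,  40,  45,  50,  55,  60,  65,  70,  75,  80,  85,  90,  95, 100, 105, 110]))
99 -49.64529469357182 20.37901139639934 -26.865264801159803 34.69627814516616
[ 0  0  0  0  0  0 11 27 10  1  0  0  0  0  2  0 12 26 10  0  0  0  0  0]
[ 0  0  1  0  0  0  0  0  2 12 11 12 12 15 18 15  1  0  0  0  0  0  0  0]
scene (array([  0,   0,  65, 302,  81,  18,  29,  23,  33,   4,   0,   0,   0,   0,   0,   0]), array([ 30,  35,  40,  45,  50,  55,  60,  65,  70,  75,  80,  85,  90,  95, 100, 105, 110]))
106 -16.014847941653773 20.885891663554425 -29.317165553266335 32.893152716892665
[ 0  0  0  0  0  0 14 24 15  0  0  0  0  0  0  0 14 26 13  0  0  0  0  0]
[ 0  0  0  0  0  0  0  0  1 12 26 23 12 10  7 12  3  0  0  0  0  0  0  0]
```

Call:
step_arm:
  plan:
    - {"offset":[0,0,-1],"rot":[0,0,0],"gripper":1.8}
    - {"offset":[0,0,-4],"rot":[0,0,0],"gripper":1.8}
    - {"offset":[0,0,-8],"rot":[0,0,0],"gripper":1.8}
    - {"offset":[0,0,-12],"rot":[0,0,0],"gripper":1.8}
    - {"offset":[0,0,-16],"rot":[0,0,0],"gripper":1.8}
    - {"offset":[0,0,-20],"rot":[0,0,0],"gripper":1.8}
    - {"offset":[0,0,-22],"rot":[0,0,0],"gripper":1.8}
    - {"offset":[0,0,-22],"rot":[0,0,0],"gripper":1.8}
    - {"offset":[0,0,-22],"rot":[0,0,0],"gripper":1.8}

```text
time_s: 4.75
eef_pos: [499.3, -377.4, 317.3]
ee_rot: [-0.0, 0.76, 0.65, 0.0]
force: [0.5, 0.7, -1.4]
grip_width: 0.271
grip_force: 29.5
```

```bash
python3 -c "
from h import *
go(538,175,250,2)"
```

```text
offset [55.17 -4.72  6.75] rot [ -0.02  -0.03 -10.9 ] yaw now -8.9 pos [ 499.3 -377.4  317.3] j [-0.83  0.53  1.14  0.    1.47 -0.68] F [ 0.5  0.7 -1.4] t 4.75 g 23.0 29.548911452293396
```

Call:
step_arm:
  plan:
    - {"offset":[2,-0.2,0],"rot":[0,0,0],"gripper":1.8}
    - {"offset":[6,-0.6,0],"rot":[0,0,-1],"gripper":1.8}
    - {"offset":[10.5,-1,0],"rot":[0,0,-3],"gripper":1.8}
    - {"offset":[15,-1.3,0],"rot":[0,0,-5],"gripper":1.8}
    - {"offset":[19.5,-1.7,0],"rot":[0,0,-7],"gripper":1.8}
    - {"offset":[24,-2,0],"rot":[0,0,-9],"gripper":1.8}
    - {"offset":[28.5,-2.4,0],"rot":[0,0,-10.9],"gripper":1.8}
    - {"offset":[33,-2.8,0],"rot":[0,0,-10.9],"gripper":1.8}
    - {"offset":[37.5,-3.1,0],"rot":[0,0,-10.9],"gripper":1.8}
    - {"offset":[42,-3.5,0],"rot":[0,0,-10.9],"gripper":1.8}
    - {"offset":[46,-3.8,0],"rot":[0,0,-10.9],"gripper":1.8}
    - {"offset":[48,-4,0],"rot":[0,0,-10.9],"gripper":1.8}

```text
time_s: 5.95
eef_pos: [533.5, 105.8, 316.1]
ee_rot: [-0.001, 0.694, 0.72, -0.001]
force: [0.1, -0.3, -1.0]
grip_width: 0.271
grip_force: 29.6
```

```bash
python3 -c "
from h import *
go(540,177.5,230,2)"
```

```text
offset [7.14 0.94 8.61] rot [-0.18 -0.04  0.14] yaw now 2.1 pos [533.5 105.8 316.1] j [-0.02  0.35  1.42  0.    1.38 -0.06] F [ 0.1 -0.3 -1. ] t 5.95 g 23.1 29.564818739891052
```

Call:
step_arm:
  plan:
    - {"offset":[3,0.4,0],"rot":[0,0,0],"gripper":1.8}
    - {"offset":[6,0.8,1],"rot":[0,0,0],"gripper":1.8}
    - {"offset":[7,0.9,3],"rot":[0,0,0],"gripper":1.8}
    - {"offset":[7,0.9,6],"rot":[0,0,0],"gripper":1.8}
    - {"offset":[7,0.9,8.6],"rot":[0,0,0],"gripper":1.8}
    - {"offset":[7,0.9,8.6],"rot":[0,0,0],"gripper":1.8}
    - {"offset":[7,0.9,8.6],"rot":[0,0,0],"gripper":1.8}

```text
time_s: 6.65
eef_pos: [540.6, 173.1, 231.7]
ee_rot: [-0.0, 0.695, 0.719, -0.001]
force: [1.3, -0.5, -0.1]
grip_width: 0.267
grip_force: 29.6
```

```bash
python3 -c "
from h import *
go(540,177.5,131,2)
c=cap('scene');save(c,'pl.png',(270,130,490,310),3)"
```

```text
offset [ 0.45 -0.03 10.07] rot [-0.08  0.   -0.01] yaw now 2.0 pos [540.6 173.1 231.7] j [0.1  0.47 1.47 0.   1.21 0.07] F [ 1.3 -0.5 -0.1] t 6.65 g 22.7 29.55842614173889
```

View pics/pl.png

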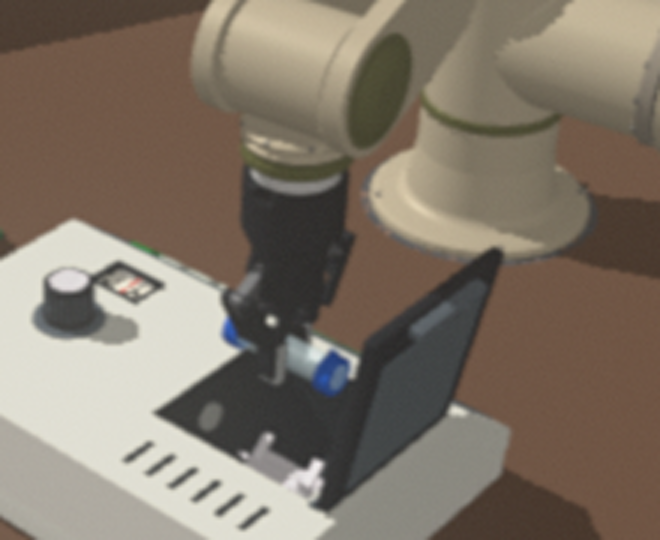

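The cell hangs level between the pads; its caps are at crop (332,373) and (233,330), above the well. I check its centring in the grip.

```bash
python3 -c "
from h import *
np.set_printoptions(precision=1,suppress=True)
s=sense();e=s['eef_pos'];print(e)
for n in('scene','top'):
  c=cap(n);h=cv2.cvtColor(c['color'],cv2.COLOR_RGB2HSV);m=((h[...,0]>100)&(h[...,0]<130)&(h[...,1]>150)&(h[...,2]>50)).astype(np.uint8)
  n_,_,st,ce=cv2.connectedComponentsWithStats(m)
  for i in range(1,n_):
    p=px(c,*ce[i],e[2]-54)
    if st[i,4]>8 and np.linalg.norm(p-e)<120: print(n,st[i,4],ce[i],p,px(c,*ce[i]), 'exp',[proj(c,(e[0]-k*1.5,e[1]+k*43.5,e[2]-54)) for k in(1,-1)])
go(540,177.5,131,2)"
```

```text
[541.  173.1 232.6]
scene 15 [346.1 239.7] [551.5 128.5 178.6] [558.7 134.5 185.4] exp [(np.float64(379.63881252995), np.float64(253.4868564948186)), (np.float64(348.99607827021225), np.float64(238.2236815269212))]
scene 55 [378.5 253.5] [541.4 214.8 178.6] [549.4 220.6 186. ] exp [(np.float64(379.63881252995), np.float64(253.4868564948186)), (np.float64(348.99607827021225), np.float64(238.2236815269212))]
top 38 [267.2 234.5] [543.  129.  178.6] [539.9 127.6 191.4] exp [(np.float64(231.18242038023985), np.float64(234.2530441646397)), (np.float64(266.9586859103234), np.float64(234.7117523499505))]
offset [ 0.5 -0.1 10.2] rot [ 0.1 -0.  -0. ] yaw now 2.0 pos [541.1 173.  233.2] j [0.1 0.5 1.5 0.  1.2 0.1] F [-0.1  0.2 -0.4] t 6.8 g 22.8 29.55818384885788
```

Call:
step_arm:
  plan:
    - {"offset":[0.5,-0.1,0],"rot":[0,0,0],"gripper":1.8}
    - {"offset":[0.5,-0.1,3],"rot":[0,0,0],"gripper":1.8}
    - {"offset":[0.5,-0.1,5],"rot":[0,0,0],"gripper":1.8}
    - {"offset":[0.5,-0.1,7],"rot":[0,0,0],"gripper":1.8}
    - {"offset":[0.5,-0.1,8.5],"rot":[0,0,0],"gripper":1.8}
    - {"offset":[0.5,-0.1,9.3],"rot":[0,0,0],"gripper":1.8}
    - {"offset":[0.5,-0.1,9.3],"rot":[0,0,0],"gripper":1.8}
    - {"offset":[0.5,-0.1,9.3],"rot":[0,0,0],"gripper":1.8}
    - {"offset":[0.5,-0.1,9.3],"rot":[0,0,0],"gripper":1.8}

```text
time_s: 7.7
eef_pos: [539.9, 178.2, 139.9]
ee_rot: [0.001, 0.695, 0.719, 0.001]
force: [0.0, -1.0, -0.6]
grip_width: 0.27
grip_force: 29.6
```

```bash
python3 -c "
from h import *
go(540,178,131,2)"
```

```text
offset [-0.02  0.01  0.89] rot [ 0.1  -0.01  0.  ] yaw now 2.0 pos [539.9 178.2 139.9] j [0.11 0.58 1.55 0.   1.01 0.08] F [ 0.  -1.  -0.6] t 7.7 g 22.9 29.59478795528412
```

Call:
step_arm:
  plan:
    - {"offset":[0,0,0.2],"rot":[0,0,0],"gripper":1.8}
    - {"offset":[0,0,0.4],"rot":[0,0,0],"gripper":1.8}
    - {"offset":[0,0,0.6],"rot":[0,0,0],"gripper":1.8}
    - {"offset":[0,0,0.8],"rot":[0,0,0],"gripper":1.8}
    - {"offset":[0,0,0.8],"rot":[0,0,0],"gripper":1.8}
    - {"offset":[0,0,0.8],"rot":[0,0,0],"gripper":1.8}
    - {"offset":[0,0,0.8],"rot":[0,0,0],"gripper":1.8}

```text
time_s: 8.4
eef_pos: [539.6, 178.1, 130.9]
ee_rot: [0.0, 0.695, 0.719, 0.0]
force: [0.5, 0.1, -1.4]
grip_width: 0.27
grip_force: 29.6
```

Call:
step_arm:
  plan:
    - {"offset":[0,0,0.1],"rot":[0,0,0],"gripper":1.8}
    - {"offset":[0,0,0.15],"rot":[0,0,0],"gripper":1.8}
    - {"offset":[0,0,0.15],"rot":[0,0,0],"gripper":1.8}
    - {"offset":[0,0,0.15],"rot":[0,0,0],"gripper":1.8}

```text
time_s: 8.8
eef_pos: [539.8, 178.1, 130.5]
ee_rot: [0.0, 0.695, 0.719, 0.0]
force: [-2.4, -0.4, 9.3]
grip_width: 0.267
grip_force: 30.5
```

The upward force shows that the cell is seated at the expected height. I release it and rise.

Call:
step_arm:
  plan:
    - {"offset":[0,0,0],"rot":[0,0,0],"gripper":3}
    - {"offset":[0,0,0],"rot":[0,0,0],"gripper":4.5}
    - {"offset":[0,0,0],"rot":[0,0,0],"gripper":4.8}
    - {"offset":[0,0,0],"rot":[0,0,0],"gripper":4.8}
    - {"offset":[0,0,-1],"rot":[0,0,0],"gripper":4.8}
    - {"offset":[0,0,-4],"rot":[0,0,0],"gripper":4.8}
    - {"offset":[0,0,-8],"rot":[0,0,0],"gripper":4.8}
    - {"offset":[0,0,-13],"rot":[0,0,0],"gripper":4.8}
    - {"offset":[0,0,-18],"rot":[0,0,0],"gripper":4.8}
    - {"offset":[0,0,-20],"rot":[0,0,0],"gripper":5.5}
    - {"offset":[0,0,-20],"rot":[0,0,0],"gripper":5.5}
    - {"offset":[0,0,-20],"rot":[0,0,0],"gripper":5.5}

```text
time_s: 10.0
eef_pos: [539.3, 178.0, 329.1]
ee_rot: [-0.0, 0.695, 0.719, -0.0]
force: [0.2, -0.0, -0.5]
grip_width: 0.644
grip_force: 0.0
```

```bash
python3 -c "
from h import *
go(567,-31.5,230,2)"
```

```text
offset [-21.04   2.05   9.91] rot [-0.02  0.   -0.  ] yaw now 2.0 pos [539.3 178.  329.1] j [0.11 0.39 1.32 0.   1.43 0.08] F [ 0.2 -0.  -0.5] t 10.0 g 54.7 0.0
```

Call:
step_arm:
  plan:
    - {"offset":[-4,0.4,0],"rot":[0,0,0],"gripper":5.5}
    - {"offset":[-8,0.8,0],"rot":[0,0,0],"gripper":5.5}
    - {"offset":[-12,1.2,0],"rot":[0,0,0],"gripper":5.5}
    - {"offset":[-16,1.6,0],"rot":[0,0,0],"gripper":5.5}
    - {"offset":[-20,2,2],"rot":[0,0,0],"gripper":5.5}
    - {"offset":[-21.1,2.1,5],"rot":[0,0,0],"gripper":5.5}
    - {"offset":[-21.1,2.1,8],"rot":[0,0,0],"gripper":5.5}
    - {"offset":[-21.1,2.1,9],"rot":[0,0,0],"gripper":5.5}
    - {"offset":[-21.1,2.1,9],"rot":[0,0,0],"gripper":5.5}
    - {"offset":[-21.1,2.1,9],"rot":[0,0,0],"gripper":5.5}

```text
time_s: 11.0
eef_pos: [568.2, -31.8, 240.3]
ee_rot: [0.0, 0.694, 0.72, 0.0]
force: [-0.2, -0.1, 0.1]
grip_width: 0.646
grip_force: 0.0
```

```bash
python3 -c "
from h import *
np.set_printoptions(precision=1,suppress=True)
go(567,-32,199,2)
c=cap('scene');t=cap('top')
for n,c in(('s',c),('t',t)):
  h=cv2.cvtColor(c['color'],cv2.COLOR_RGB2HSV);m=((h[...,0]>100)&(h[...,0]<130)&(h[...,1]>150)&(h[...,2]>40)).astype(np.uint8)
  n_,_,st,ce=cv2.connectedComponentsWithStats(m)
  for i in range(1,n_):
    p=px(c,*ce[i],77)
    if st[i,4]>6 and np.linalg.norm(p[:2]-[540,177])<100: print(n,st[i,4],ce[i],p,px(c,*ce[i]),'exp',[proj(c,(540-k*1.5,177.5+k*43.5,77)) for k in(1,-1)])
u=[cv2.resize(c['color'][a:a+100,b:b+130,::-1],None,fx=3,fy=3,interpolation=cv2.INTER_CUBIC) for c,a,b in((cap('scene'),215,300),(t,200,190))]
cv2.imwrite('pics/well.png',np.hstack(u))"
```

```text
offset [-0.  -0.1  4.1] rot [0.1 0.  0. ] yaw now 2.0 pos [568.2 -31.8 240.3] j [-0.3  0.5  1.4  0.   1.2 -0.3] F [-0.2 -0.1  0.1] t 11.0 g 54.9 0.0
s 13 [347.8 272.6] [541.3 129.9  77. ] [552.5 139.   88.5] exp [(np.float64(378.32724282748245), np.float64(289.2797764799628)), (np.float64(349.00727694890213), np.float64(273.3956155640892))]
s 19 [376.3 288.4] [539.3 215.7  77. ] [546.4 220.8  84.3] exp [(np.float64(378.32724282748245), np.float64(289.2797764799628)), (np.float64(349.00727694890213), np.float64(273.3956155640892))]
t 58 [234.3 243.9] [538.3 225.1  77. ] [535.1 222.5  91.4] exp [(np.float64(235.92122780382485), np.float64(243.96007921656445)), (np.float64(269.1158402157809), np.float64(244.39066357812777))]
t 46 [268.6 244.5] [541.1 135.2  77. ] [539.2 134.3  85.5] exp [(np.float64(235.92122780382485), np.float64(243.96007921656445)), (np.float64(269.1158402157809), np.float64(244.39066357812777))]
```

View pics/well.png

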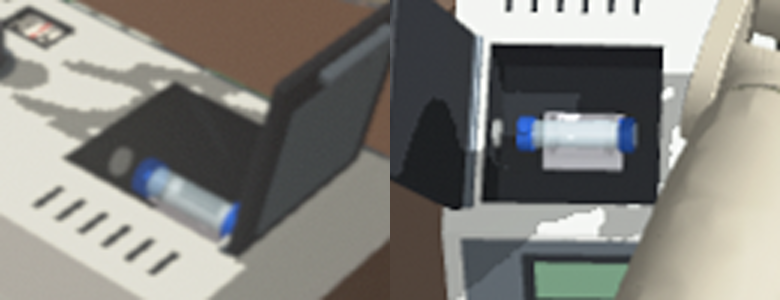

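The cell lies seated in the supports, its caps at about (150,178)/(232,220) in the scene half and (525,133)/(627,133) in the top half. Now the knob.

Call:
step_arm:
  plan:
    - {"offset":[0,-0.1,2],"rot":[0,0,0],"gripper":5.8}
    - {"offset":[0,-0.1,3.5],"rot":[0,0,0],"gripper":5.8}
    - {"offset":[0,-0.1,4],"rot":[0,0,0],"gripper":5.8}
    - {"offset":[0,-0.1,4],"rot":[0,0,0],"gripper":5.8}
    - {"offset":[0,-0.1,4],"rot":[0,0,0],"gripper":5.8}
    - {"offset":[0,-0.1,4],"rot":[0,0,0],"gripper":3.8}
    - {"offset":[0,-0.1,4],"rot":[0,0,0],"gripper":3.8}
    - {"offset":[0,-0.1,4],"rot":[0,0,0],"gripper":3.8}
    - {"offset":[0,-0.1,4],"rot":[0,0,0],"gripper":3.8}
  squeeze: 30

```text
time_s: 12.05
eef_pos: [566.6, -32.2, 200.6]
ee_rot: [-0.0, 0.695, 0.719, -0.0]
force: [-6.4, -1.0, 7.7]
grip_width: 0.479
grip_force: 30.4
```

Call:
step_arm:
  plan:
    - {"offset":[0,0,0],"rot":[0,0,4],"gripper":3.8}
    - {"offset":[0,0,0],"rot":[0,0,8],"gripper":3.8}
    - {"offset":[0,0,0],"rot":[0,0,12],"gripper":3.8}
    - {"offset":[0,0,0],"rot":[0,0,16],"gripper":3.8}
    - {"offset":[0,0,0],"rot":[0,0,20],"gripper":3.8}
    - {"offset":[0,0,0],"rot":[0,0,24],"gripper":3.8}
    - {"offset":[0,0,0],"rot":[0,0,28],"gripper":3.8}
    - {"offset":[0,0,0],"rot":[0,0,31],"gripper":3.8}
    - {"offset":[0,0,0],"rot":[0,0,31],"gripper":3.8}
    - {"offset":[0,0,0],"rot":[0,0,31],"gripper":3.8}

```text
time_s: 13.05
eef_pos: [566.7, -32.2, 200.6]
ee_rot: [0.0, 0.862, 0.507, -0.0]
force: [-3.6, -0.8, 6.9]
grip_width: 0.488
grip_force: 30.4
```

```bash
python3 - <<'E'
from h import *
go(567,-32,199,2); print(sense()['wrist_torque'])
t=cap('top');c=cap('scene'); u,v=[int(round(k)) for k in proj(c,(495,-36,118))]
im=lambda c,u,v:cv2.resize(c['color'][v-15:v+15,u-20:u+20,::-1],(400,300),interpolation=cv2.INTER_CUBIC)
cv2.imwrite('pics/win1.png',np.hstack([im(t,333,262),im(c,u,v)]))
E
```

```text
offset [0.03 0.01 0.16] rot [ 1.000e-02  2.000e-02 -3.101e+01] yaw now -29.0 pos [566.7 -32.2 200.6] j [-0.26  0.5   1.5  -0.    1.14  0.24] F [-3.6 -0.8  6.9] t 13.05 g 41.5 30.38685142993927
[ 0.03286346  0.86512921 -0.08289868]
```

View pics/win1.png

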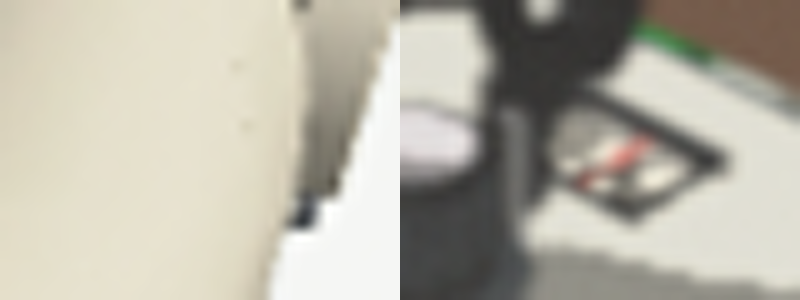

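The knob has turned with the hand, but the arm hides the window from above. I release it, shut the lid next, and read the dial after that.

Call:
step_arm:
  plan:
    - {"offset":[0,0,0],"rot":[0,0,31],"gripper":5.8}
    - {"offset":[0,0,0],"rot":[0,0,0],"gripper":5.8}
    - {"offset":[0,0,0],"rot":[0,0,0],"gripper":5.8}
    - {"offset":[0,0,-3],"rot":[0,0,0],"gripper":5.8}
    - {"offset":[0,0,-8],"rot":[0,0,0],"gripper":5.8}
    - {"offset":[0,0,-13],"rot":[0,0,0],"gripper":5}
    - {"offset":[0,0,-18],"rot":[0,0,0],"gripper":3}
    - {"offset":[0,0,-20],"rot":[0,0,0],"gripper":0}
    - {"offset":[0,0,-20],"rot":[0,0,0],"gripper":0}
    - {"offset":[0,0,-20],"rot":[0,0,0],"gripper":0}

```text
time_s: 14.15
eef_pos: [566.8, -32.1, 398.8]
ee_rot: [-0.0, 0.862, 0.507, -0.0]
force: [-0.2, 0.7, -0.5]
grip_width: -0.001
grip_force: 0.0
```

```bash
python3 - <<'E'
from h import *
import pickle
go(536,355,400,2)
c=pickle.load(open('scene.pkl','rb'));t=pickle.load(open('top.pkl','rb'))
print('amber',px(c,500,358,0),px(t,126,265,150),px(t,140,275,0))
E
```

```text
offset [ 32.33 -21.51  -0.12] rot [ -0.04  -0.   -31.09] yaw now -29.1 pos [566.8 -32.1 398.8] j [-0.26  0.37  1.18 -0.    1.6   0.24] F [-0.2  0.7 -0.5] t 14.15 g -0.1 0.0
amber [4.59893358e+02 5.03511187e+02 1.13686838e-13] [456.45537609 473.60300899 150.        ] [456.15965148 489.74436905   0.        ]
```

Call:
step_arm:
  plan:
    - {"offset":[3,-2,0],"rot":[0,0,-3],"gripper":0}
    - {"offset":[6.5,-4.3,0],"rot":[0,0,-6],"gripper":0}
    - {"offset":[10,-6.7,0],"rot":[0,0,-10],"gripper":0}
    - {"offset":[13.5,-9,0],"rot":[0,0,-14],"gripper":0}
    - {"offset":[17,-11.3,0],"rot":[0,0,-18],"gripper":0}
    - {"offset":[20.5,-13.6,0],"rot":[0,0,-22],"gripper":0}
    - {"offset":[24,-16,0],"rot":[0,0,-26],"gripper":0}
    - {"offset":[27.5,-18.3,0],"rot":[0,0,-31],"gripper":0}
    - {"offset":[31,-20.6,0],"rot":[0,0,-31],"gripper":0}
    - {"offset":[32.3,-21.5,0],"rot":[0,0,-31],"gripper":0}
    - {"offset":[32.3,-21.5,0],"rot":[0,0,-31],"gripper":0}
    - {"offset":[32.3,-21.5,0],"rot":[0,0,-31],"gripper":0}

```text
time_s: 15.35
eef_pos: [535.5, 354.3, 397.9]
ee_rot: [-0.0, 0.695, 0.719, -0.001]
force: [0.3, -0.2, 0.5]
grip_width: 0.002
grip_force: 0.0
```

```bash
python3 - <<'E'
from h import *
go(536,352,311,2)
# tip path targets -> offsets from (352, tcp 311), tool x=+y', z=-Z
for th in np.arange(1.75,-0.06,-0.15):
    c,s=np.cos(th),np.sin(th); y=262.5-120*c+12*s+11; z=122+120*s+12*c
    print(round(th,2),'y %.1f ztcp %.1f'%(y,z+73),'dx %.2f dz %.2f'%((y-352)/10,(311-z-73)/10))
E
```

```text
offset [-0.22  0.06  8.69] rot [-0.13  0.07 -0.03] yaw now 2.0 pos [535.5 354.3 397.9] j [ 0.4   0.56  0.9  -0.    1.69  0.37] F [ 0.3 -0.2  0.5] t 15.35 g 0.2 0.0
1.75 y 306.7 ztcp 310.9 dx -4.53 dz 0.01
1.6 y 289.0 ztcp 314.6 dx -6.30 dz -0.36
1.45 y 271.0 ztcp 315.6 dx -8.10 dz -0.46
1.3 y 253.0 ztcp 313.8 dx -9.90 dz -0.28
1.15 y 235.4 ztcp 309.4 dx -11.66 dz 0.16
1.0 y 218.8 ztcp 302.5 dx -13.32 dz 0.85
0.85 y 203.3 ztcp 293.1 dx -14.87 dz 1.79
0.7 y 189.4 ztcp 281.5 dx -16.26 dz 2.95
0.55 y 177.5 ztcp 268.0 dx -17.45 dz 4.30
0.4 y 167.6 ztcp 252.8 dx -18.44 dz 5.82
0.25 y 160.2 ztcp 236.3 dx -19.18 dz 7.47
0.1 y 155.3 ztcp 218.9 dx -19.67 dz 9.21
-0.05 y 153.1 ztcp 201.0 dx -19.89 dz 11.00
```

Call:
step_arm:
  plan:
    - {"offset":[0,0,3],"rot":[0,0,0],"gripper":0}
    - {"offset":[-0.2,0,7],"rot":[0,0,0],"gripper":0}
    - {"offset":[-0.2,0,8.7],"rot":[0,0,0],"gripper":0}
    - {"offset":[-0.2,0,8.7],"rot":[0,0,0],"gripper":0}
    - {"offset":[-2,0,8.7],"rot":[0,0,0],"gripper":0}
    - {"offset":[-3.5,0,8.7],"rot":[0,0,0],"gripper":0}
    - {"offset":[-4.7,0,8.7],"rot":[0,0,0],"gripper":0}
    - {"offset":[-5.8,0,8.5],"rot":[0,0,0],"gripper":0}
    - {"offset":[-7,0,8.3],"rot":[0,0,0],"gripper":0}
    - {"offset":[-8.3,0,8.2],"rot":[0,0,0],"gripper":0}

```text
time_s: 16.35
eef_pos: [538.8, 270.9, 320.4]
ee_rot: [0.001, 0.695, 0.719, 0.003]
force: [0.8, 2.3, 2.5]
grip_width: 0.001
grip_force: 1.2
```

Call:
step_arm:
  plan:
    - {"offset":[-1.8,0,0.2],"rot":[0,0,0],"gripper":0}
    - {"offset":[-3.6,0,0.6],"rot":[0,0,0],"gripper":0}
    - {"offset":[-5.2,0,1.3],"rot":[0,0,0],"gripper":0}
    - {"offset":[-6.8,0,2.3],"rot":[0,0,0],"gripper":0}
    - {"offset":[-8.2,0,3.4],"rot":[0,0,0],"gripper":0}
    - {"offset":[-9.4,0,4.8],"rot":[0,0,0],"gripper":0}
    - {"offset":[-10.3,0,6.3],"rot":[0,0,0],"gripper":0}
    - {"offset":[-11.1,0,7.9],"rot":[0,0,0],"gripper":0}
    - {"offset":[-11.6,0,9.2],"rot":[0,0,0],"gripper":0}
    - {"offset":[-11.6,0,9.2],"rot":[0,0,0],"gripper":0}

```text
time_s: 17.35
eef_pos: [541.9, 154.0, 224.0]
ee_rot: [-0.001, 0.695, 0.719, -0.001]
force: [0.2, -0.3, 0.4]
grip_width: 0.005
grip_force: 0.0
```

Call:
step_arm:
  plan:
    - {"offset":[0,0,0.4],"rot":[0,0,0],"gripper":0}
    - {"offset":[0,0,0.8],"rot":[0,0,0],"gripper":0}
    - {"offset":[0,0,1.2],"rot":[0,0,0],"gripper":0}
    - {"offset":[0,0,1.6],"rot":[0,0,0],"gripper":0}
    - {"offset":[0,0,1.8],"rot":[0,0,0],"gripper":0}
    - {"offset":[0,0,1.8],"rot":[0,0,0],"gripper":0}

```text
time_s: 17.95
eef_pos: [542.2, 155.9, 207.0]
ee_rot: [-0.0, 0.695, 0.719, -0.0]
force: [-0.9, -0.0, -0.1]
grip_width: -0.0
grip_force: 0.0
```

Call:
step_arm:
  plan:
    - {"offset":[0,0,0.1],"rot":[0,0,0],"gripper":0}
    - {"offset":[0,0,0.3],"rot":[0,0,0],"gripper":0}
    - {"offset":[0,0,0.3],"rot":[0,0,0],"gripper":0}

```text
time_s: 18.25
eef_pos: [542.3, 156.0, 206.5]
ee_rot: [0.0, 0.695, 0.719, 0.0]
force: [-7.4, -1.3, 16.9]
grip_width: -0.002
grip_force: 8.9
```

```bash
cat > lid.py <<'E'
from h import *
np.set_printoptions(precision=1,suppress=True)
v,u=np.mgrid[0:480,0:640]
def lid(n='scene'):
  c=cap(n);k=c['depth'];W=(np.stack([(u-c['cx'])/c['f'],(v-c['cy'])/c['f'],np.ones_like(k)],-1)*k[...,None]-c['t'])@c['R']
  dark=c['color'].max(-1)<110
  for y0 in range(80,320,20):
    m=(k>0)&dark&(abs(W[...,0]-540)<75)&(W[...,1]>y0)&(W[...,1]<y0+20)&(W[...,2]>100)&(W[...,2]<330)
    if m.sum()>5: print(n,y0,m.sum(),np.percentile(W[m][:,2],[5,50,90]))
E
python3 -c "
from lid import *
lid();s=sense();print(s['eef_pos'],s['force'])"
```

```text
scene 100 229 [131.  134.1 142.5]
scene 120 153 [131.3 135.7 306.8]
scene 140 385 [132.5 240.1 303.9]
scene 160 1140 [134.  219.1 294. ]
scene 180 626 [132.7 277.5 317.9]
scene 200 283 [131.5 134.8 137.4]
scene 220 302 [132.2 135.2 137.3]
scene 240 495 [124.1 132.9 135.8]
scene 260 217 [119.7 124.1 127.3]
[542.3 156.  206.5] [-7.4 -0.9 17. ]
```

The lid lies flat at 134 mm all along, so it is shut. I retract to the left to clear the view of the window.

Call:
step_arm:
  plan:
    - {"offset":[0,0,-3],"rot":[0,0,0],"gripper":0}
    - {"offset":[0,0,-8],"rot":[0,0,0],"gripper":0}
    - {"offset":[4,0,-13],"rot":[0,0,0],"gripper":0}
    - {"offset":[8,0,-17],"rot":[0,0,0],"gripper":3}
    - {"offset":[12,0,-19],"rot":[0,0,0],"gripper":5.8}
    - {"offset":[16,0,-19],"rot":[0,0,0],"gripper":5.8}
    - {"offset":[20,0,-19],"rot":[0,0,0],"gripper":5.8}
    - {"offset":[20,0,-19],"rot":[0,0,0],"gripper":5.8}
    - {"offset":[20,0,-19],"rot":[0,0,0],"gripper":5.8}

```text
time_s: 19.2
eef_pos: [535.1, 356.3, 393.7]
ee_rot: [-0.0, 0.694, 0.72, -0.001]
force: [-0.5, -0.7, 0.3]
grip_width: 0.678
grip_force: 0.0
```

```bash
python3 - <<'E'
from lid import *
import pickle
lid('top')
t=cap('top');s=cap('scene');pickle.dump((t,s),open('after.pkl','wb'))
t0=pickle.load(open('top.pkl','rb'))
g=lambda c:c['color'][254:270,321:346].astype(int)
for c in(t0,t):
  a=g(c); print('\n'.join(' '.join('%3d'%(p.min() if p[0]-p[1]<50 else -1) for p in r) for r in a)); print()
E
```

```text
top 80 112 [128.5 133.1 136.9]
top 100 382 [129.8 134.2 138.8]
top 120 143 [129.7 134.3 136.6]
top 140 98 [129.9 134.6 137.4]
top 160 95 [130.3 134.  137.8]
top 180 91 [130.3 134.7 137.8]
top 200 94 [129.4 134.2 137.6]
top 220 90 [130.5 134.4 137.1]
top 240 378 [129.2 134.  137.3]
top 260 108 [121.3 125.9 129.2]
242 188 126 122 123 125 125 124 124 124 125 124 123 123 122 146 156 156 156 157 157 158 155 181 231
244 172  56  84  66  41  42  58  49  41  41  61  69  69  67  67  67  66  67  53  48  38  35 126 229
245 174  54 137 160 157 157 158 154 152 153 159 116 139 156 155 156 157 158 158 138  87  46 130 230
245 172  86 228 171  99 101 134 231 249 209 178  -1 151 232 203 171 175 179 182 139  81  48 131 231
245 166  93 215 144 204 202 148 212 197 152 189  -1 223 249 243 241 203 155 120 146 144  81 130 231
245 170  96 127 125 210 246 244 177 162 147 118  -1 238 249 248 251 214 166  90 152 149  76 129 231
245 172  99 163 190 151 155 244 169 223 205  97  -1 237 248 246 249 213 175 117  99  89  53 130 231
245 173  98 234 253 242 145 201 166 238 203  94  -1 237 248 246 249 212 173 165  90 11
[... 1714 characters left out ...]

246 155  79 236 253 157 134 169 108 144 105 172 110 178 131 201 236 139 145 176 178 160  90 128 231
246 156  80 236 251 236 229 231 233 210 142 135  -1 225 210 165 165 109 149 176 178 142  73 128 231
246 156  80 236 250 248 233 243 250 249 202 122  -1 239 247 239 213 165 168 175 179 134  66 128 231
246 156  80 238 252 250 225 240 250 254 219 111  -1 239 251 251 232 187 176 176 180 134  66 129 231
246 156  84 218 239 237 226 232 237 239 192 179  -1 243 255 255 236 190 180 181 183 157  86 128 231
245 156  53 118 133 130 130 130 130 132 102 115 102 146 166 167 141 114 109 110 110 100  60 126 230
243 180 118 119 118 117 122 125 124 125 125 125 124 123 124  90  69  72  72  73  73  78  79 165 233
```

```bash
python3 - <<'E'
from h import *
import pickle
t,s=pickle.load(open('after.pkl','rb'));t0=pickle.load(open('top.pkl','rb'));s0=pickle.load(open('scene.pkl','rb'))
a=np.radians(2);ex=np.array([np.cos(a),np.sin(a)]);ey=np.array([-np.sin(a),np.cos(a)])
def rect(c):  # 48 x 32 mm window at disc height, operator upright: up=+x, right=-y
    w=np.array([495,-36.5]); pts=[(16,24),(16,-24),(-16,-24),(-16,24)]
    src=np.float32([proj(c,(*(w+p*ex+q*ey),113)) for p,q in pts]); dst=np.float32([(0,0),(396,0),(396,264),(0,264)])
    return cv2.warpPerspective(c['color'][:,:,::-1],cv2.getPerspectiveTransform(src,dst),(396,264),flags=cv2.INTER_CUBIC)
# 3rd/4th: rendered 500 and 600 at camera resolution
def ren(txt):
    im=np.full((264,396,3),245,np.uint8)
    (w,h),_=cv2.getTextSize(txt,cv2.FONT_HERSHEY_SIMPLEX,5,16); k=cv2.putText(np.full((264,396*2,3),245,np.uint8),txt,(400-w//2,170),cv2.FONT_HERSHEY_SIMPLEX,5,(0,0,0),14)
    k=cv2.resize(k,None,fx=.55*396/396,fy=1.0)[:, 20:416]
    k=cv2.resize(k,(22,14),interpolation=cv2.INTER_AREA); return cv2.resize(k,(396,264),interpolation=cv2.INTER_CUBIC)
cv2.imwrite('pics/dial.png',np.vstack([np.hstack([rect(t),rect(s)]),np.hstack([ren('500'),ren('600')])]))
E
```

```text
(no output)
```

View pics/dial.png

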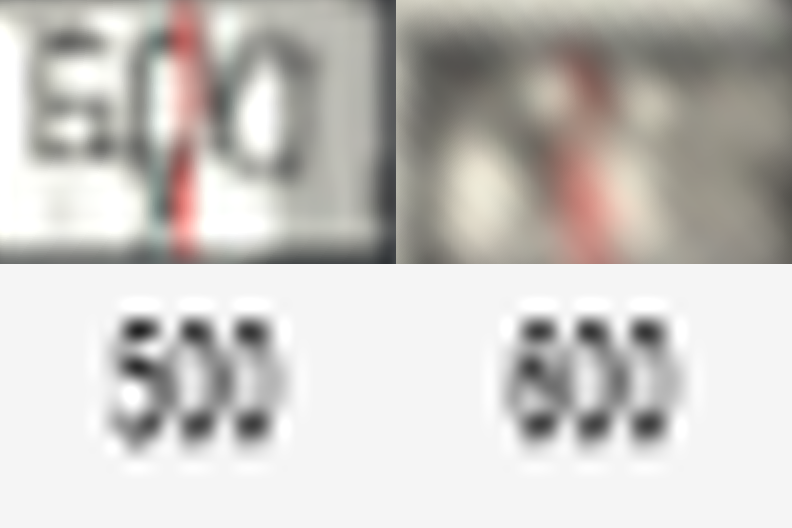

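The top view reads "600" or "500", with the long mark about 2 mm left of the hairline; the left stroke of the first digit runs its full height, so 600 is more likely. Turning 92 degrees anticlockwise would show 500 (or else 400), which is easy to tell apart. Back to the knob.

```bash
python3 -c "
from h import *
go(566.5,-32,394,2)"
```

```text
offset [-38.74   1.78   0.05] rot [-0.01  0.01 -0.08] yaw now 1.9 pos [535.7 354.6 394.5] j [ 0.4   0.56  0.91 -0.    1.68  0.37] F [0.2 1.1 0.6] t 19.35 g 57.3 0.0
```

Call:
step_arm:
  plan:
    - {"offset":[-3,0.1,0],"rot":[0,0,0],"gripper":5.8}
    - {"offset":[-7,0.3,0],"rot":[0,0,0],"gripper":5.8}
    - {"offset":[-11,0.5,0],"rot":[0,0,0],"gripper":5.8}
    - {"offset":[-15,0.7,0],"rot":[0,0,0],"gripper":5.8}
    - {"offset":[-19,0.9,0],"rot":[0,0,0],"gripper":5.8}
    - {"offset":[-23,1.1,0],"rot":[0,0,0],"gripper":5.8}
    - {"offset":[-27,1.2,1],"rot":[0,0,0],"gripper":5.8}
    - {"offset":[-31,1.4,4],"rot":[0,0,0],"gripper":5.8}
    - {"offset":[-35,1.6,8],"rot":[0,0,0],"gripper":5.8}
    - {"offset":[-38,1.8,12],"rot":[0,0,0],"gripper":5.8}
    - {"offset":[-38.7,1.8,14],"rot":[0,0,0],"gripper":5.8}
    - {"offset":[-38.7,1.8,14],"rot":[0,0,0],"gripper":5.8}

```text
time_s: 20.55
eef_pos: [565.5, -32.6, 251.5]
ee_rot: [-0.003, 0.696, 0.718, -0.002]
force: [-0.4, -0.6, -1.1]
grip_width: 0.677
grip_force: 0.0
```

Call:
step_arm:
  plan:
    - {"offset":[0,0,0],"rot":[0,0,0],"gripper":5.8}
    - {"offset":[0,0,0],"rot":[0,0,0],"gripper":5.8}

```text
time_s: 20.75
eef_pos: [567.3, -30.0, 256.5]
ee_rot: [0.001, 0.694, 0.72, 0.001]
force: [0.2, -0.0, 0.2]
grip_width: 0.679
grip_force: 0.0
```

```bash
python3 -c "
from h import *
go(566.5,-32,200,2)"
```

```text
offset [-0.19 -0.11  5.65] rot [0.19 0.05 0.03] yaw now 2.0 pos [567.3 -30.  256.5] j [-0.26  0.44  1.44  0.    1.26 -0.29] F [ 0.2 -0.   0.2] t 20.75 g 57.7 0.0
```

Call:
step_arm:
  plan:
    - {"offset":[-0.1,-0.1,2.5],"rot":[0,0,0],"gripper":5.8}
    - {"offset":[-0.1,-0.1,4.5],"rot":[0,0,0],"gripper":5.8}
    - {"offset":[-0.1,-0.1,5.5],"rot":[0,0,0],"gripper":5.8}
    - {"offset":[-0.1,-0.1,5.5],"rot":[0,0,0],"gripper":5.8}
    - {"offset":[-0.1,-0.1,5.5],"rot":[0,0,0],"gripper":5.8}
    - {"offset":[-0.1,-0.1,5.5],"rot":[0,0,0],"gripper":3.8}
    - {"offset":[-0.1,-0.1,5.5],"rot":[0,0,0],"gripper":3.8}
    - {"offset":[-0.1,-0.1,5.5],"rot":[0,0,0],"gripper":3.8}
    - {"offset":[-0.1,-0.1,5.5],"rot":[0,0,0],"gripper":3.8}
  squeeze: 30

```text
time_s: 21.65
eef_pos: [566.3, -31.5, 200.8]
ee_rot: [0.001, 0.695, 0.719, 0.001]
force: [-1.6, 0.8, 6.5]
grip_width: 0.479
grip_force: 30.0
```

Call:
step_arm:
  plan:
    - {"offset":[0,0,0],"rot":[0,0,-4],"gripper":3.8}
    - {"offset":[0,0,0],"rot":[0,0,-9],"gripper":3.8}
    - {"offset":[0,0,0],"rot":[0,0,-14],"gripper":3.8}
    - {"offset":[0,0,0],"rot":[0,0,-19],"gripper":3.8}
    - {"offset":[0,0,0],"rot":[0,0,-24],"gripper":3.8}
    - {"offset":[0,0,0],"rot":[0,0,-29],"gripper":3.8}
    - {"offset":[0,0,0],"rot":[0,0,-34],"gripper":3.8}
    - {"offset":[0,0,0],"rot":[0,0,-39],"gripper":3.8}
    - {"offset":[0,0,0],"rot":[0,0,-43],"gripper":3.8}
    - {"offset":[0,0,0],"rot":[0,0,-46],"gripper":3.8}
    - {"offset":[0,0,0],"rot":[0,0,-46],"gripper":3.8}

```text
time_s: 22.75
eef_pos: [565.7, -31.9, 200.8]
ee_rot: [0.0, 0.358, 0.934, -0.0]
force: [-6.8, -2.0, 9.1]
grip_width: 0.484
grip_force: 30.4
```

Call:
step_arm:
  plan:
    - {"offset":[0,0,0],"rot":[0,0,-4],"gripper":3.8}
    - {"offset":[0,0,0],"rot":[0,0,-9],"gripper":3.8}
    - {"offset":[0,0,0],"rot":[0,0,-14],"gripper":3.8}
    - {"offset":[0,0,0],"rot":[0,0,-19],"gripper":3.8}
    - {"offset":[0,0,0],"rot":[0,0,-24],"gripper":3.8}
    - {"offset":[0,0,0],"rot":[0,0,-29],"gripper":3.8}
    - {"offset":[0,0,0],"rot":[0,0,-34],"gripper":3.8}
    - {"offset":[0,0,0],"rot":[0,0,-39],"gripper":3.8}
    - {"offset":[0,0,0],"rot":[0,0,-43],"gripper":3.8}
    - {"offset":[0,0,0],"rot":[0,0,-46],"gripper":3.8}
    - {"offset":[0,0,0],"rot":[0,0,-46],"gripper":3.8}
    - {"offset":[0,0,0],"rot":[0,0,-46],"gripper":3.8}

```text
time_s: 23.95
eef_pos: [565.4, -32.6, 200.8]
ee_rot: [-0.001, -0.035, 0.999, -0.001]
force: [-10.0, -6.6, 9.7]
grip_width: 0.482
grip_force: 30.5
```

```bash
python3 -c "
from h import *
go(566.5,-32,200,2);print(sense()['wrist_torque'])"
```

```text
offset [-0.11  0.05  0.08] rot [-5.0e-02 -1.5e-01 -8.8e+01] yaw now 94.0 pos [565.4 -32.6 200.8] j [-0.26  0.5   1.51 -0.    1.14 -1.9 ] F [-10.   -6.6   9.7] t 23.95 g 40.9 30.47435849905014
[-0.81275994  1.37842883  0.10696998]
```

Call:
step_arm:
  plan:
    - {"offset":[0,0,0],"rot":[0,0,0],"gripper":5.8}
    - {"offset":[0,0,0],"rot":[0,0,0],"gripper":5.8}
    - {"offset":[0,0,0],"rot":[0,0,0],"gripper":5.8}
    - {"offset":[0,0,-3],"rot":[0,0,0],"gripper":5.8}
    - {"offset":[0,0,-8],"rot":[0,0,0],"gripper":5.8}
    - {"offset":[0,2,-12],"rot":[0,0,0],"gripper":5.8}
    - {"offset":[0,6,-12],"rot":[0,0,0],"gripper":5.8}
    - {"offset":[0,10,-12],"rot":[0,0,0],"gripper":5.8}
    - {"offset":[0,15,-12],"rot":[0,0,0],"gripper":5.8}
    - {"offset":[0,20,-12],"rot":[0,0,0],"gripper":5.8}
    - {"offset":[0,25,-12],"rot":[0,0,0],"gripper":5.8}
    - {"offset":[0,30,-12],"rot":[0,0,0],"gripper":5.8}

```text
time_s: 25.15
eef_pos: [544.5, 269.9, 319.5]
ee_rot: [0.0, -0.035, 0.999, 0.0]
force: [1.0, -0.0, 0.5]
grip_width: 0.676
grip_force: 0.0
```

```bash
python3 - <<'E'
from lid import *
import pickle
go(566.5,-32,200,2)
t=cap('top');pickle.dump(t,open('after2.pkl','wb'))
a=t['color'][254:270,321:346].astype(int)
print('\n'.join(' '.join('%3d'%(p.min() if p[0]-p[1]<50 else -1) for p in r) for r in a))
E
```

```text
offset [ -0.1 -30.3  11.9] rot [ -0.   0. -88.] yaw now 94.0 pos [544.5 269.9 319.5] j [ 0.3  0.5  1.2  0.   1.4 -1.4] F [ 1.  -0.   0.5] t 25.15 g 57.5 0.0
241 188 125 122 123 124 124 124 124 124 124 123 123 122 121 146 156 155 155 156 156 157 154 180 231
243 171  55  84  65  41  40  57  48  41  40  61  69  68  67  66  66  67  66  53  47  35  33 125 228
244 172  73 140 155 151 153 155 152 151 152 158 116 140 157 155 156 157 157 156 134 105  59 129 229
244 170  90 223 204 172 175 175 235 249 209 180  -1 156 237 208 177 179 180 179 172 150  85 128 230
244 164  88 237 245 241 171 107 150 188 163 124  -1 104 211 186 126 105 102 158 178 160  89 127 230
244 168  90 235 250 252 168 201 234 239 178 125  -1 127 192 144 210 188  86 148 177 159  89 126 230
244 171  93 234 249 250 166 197 233 235 174 138  -1 145 197 130 237 221 102 148 179 159  89 126 230
244 171  93 234 249 249 184 146 163 143 130 141  -1 145 197 131 236 220 101 148 179 159  89 127 230
245 160  83 234 248 248 240 238 242 156 114 143  -1 145 197 131 237 222 103 148 178 159  89 126 230
245 154  78 235 248 247 220 191 198 126 113 110  -1  98 186 129 168 152  72 148 179 159  89 126 230
245 155  79 234 248 247 217 184 187 182 167 178  -1 149 235 209 188 146 111 159 177 158  89 126 230
245 155  80 235 249 247 243 221 234 245 203 235 146 215 250 245 246 183 151 171 176 159  88 127 230
245 155  81 238 251 249 250 205 236 253 212 243 156 227 250 249 253 193 159 176 177 160  89 126 230
245 156  83 216 238 236 237 216 229 238 186 245 169 233 255 254 255 213 173 180 182 163  92 128 230
245 155  53 116 131 129 129 130 130 130  99 146 102 139 164 166 168 130 107 109 110  99  59 126 229
242 179 118 118 118 117 122 123 124 124 124 124 123 123 123  89  67  70  72  73  73  79  78 164 232
```

The lower-left stroke of the first digit is gone, so it is a clear 5, and the long mark lies under the hairline in column 12, with the number centred on it. I hand in.

```bash
python3 -c "
from lid import *
lid('top');print(finish_job())"
```

```text
top 80 112 [129.4 133.2 136.7]
top 100 381 [129.4 134.6 138.6]
top 120 142 [130.2 133.7 136.9]
top 140 96 [129.4 134.5 138. ]
top 160 95 [131.2 134.2 138.2]
top 180 94 [131.  134.3 136.8]
top 200 112 [130.7 135.4 303.7]
top 220 136 [130.9 135.9 305.4]
top 240 346 [128.6 134.2 137.7]
top 260 72 [122.  125.  128.9]
the job is handed in; nothing more can be done
None
```

I handed the job in with the blue-capped cell seated in the holder, the lid shut and the dial reading 500 under the hairline; the hand-in returned no verdict, and I took no final picture of the white-capped cell, flask and bottle.

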